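Counterweight onto the bent tail of a microscope stand

TASK

Fit the brass counterweight to the bent tail rod of the microscope stand: set its hole over the upturned tip, lower it gently and let go, so that it rests on the rod by the foot of the tip. Then take it again by its rim and slide it along the level rod, turning it with the rod round the bend and without forcing it, until it is fully home against the red stop collar, and leave it there. Leave the steel weight and the screwdriver where they are.

Things in the scene. Friction and masses are not known exactly. Their poses are not given: they have to be found in the camera images.
- brass_center (a point): Brass counterweight: plain drilled disc, 44 mm diameter, 20 mm thick, through hole 18 mm, about 0.2 kg. The point is its centre, z the axis of the hole. It starts lying flat on the bench mat, centre 13 mm above the work surface (mat top is at 3 mm). Once on the level rod it hangs from the top of its hole, centre 4 mm below the rod's axis.
- stand: Fixed microscope boom stand. Origin: on the mat, under the centre of its dark base plate (130 x 110 x 12 mm). x runs from the stop out along the first level leg of the bent tail rod, z up. Black head block at x -22 to 22, top at z 130 mm; red knob on its +y side to y 46 mm. Boom on the -x side, axis at z 110 mm, with a white microscope tube at x -165 mm, top at z 166 mm, over a fixed blue board.
- tail_stop (a point): Centre of the exposed face of the red stop collar (32 mm diameter, 12 mm thick), on the axis of the rod. When the weight is home its flat face touches here and its centre is 10 mm out from here along the stand's x. Tail rod: bright steel, 10 mm diameter, level with its axis 110 mm above the mat as far as the foot of the upturned tip.
- bend_in (a point): Point on the rod's axis 50 mm out from the stop along the stand's x, where the straight first leg ends and the level bend begins: it turns 60 degrees towards the stand's +y, centreline radius 45 mm.
- bend_out (a point): Point on the rod's axis where the level bend ends and the straight second leg begins; from here the level rod runs 45 mm, at 60 degrees from the stand's x towards its y, to the foot.
- tail_foot (a point): Point on the rod's axis where the level second leg ends and a quarter bend upward begins (30 mm centreline radius, in the upright plane of the second leg); it ends 30 mm further out and 30 mm higher, and the rod then stands upright for 25 mm to the tip. A weight let go on the tip slides down by itself to about here.
- tail_tip (a point): Topmost point of the upright, rounded tip of the rod, on the rod's axis: 30 mm out from the foot in the direction of the second leg, and 55 mm above the axis of the level rod.
- steel_center (a point): Centre of another, smaller weight, dark steel, 36 mm diameter, 14 mm thick, 16 mm hole, lying flat on the mat; not wanted, it stays where it is.
- driver_grip (a point): Middle of the handle of a screwdriver lying on the mat, about along y; not wanted, it stays where it is.
Not all that is in view belongs to the job. There is more than one size of the part that bears brass_center; the job needs the smallest.

How it is judged:
By the outcome, as a careful person would: the job done as asked, in the order asked, and still so for the second after the job is handed in, with the robot touching nothing.
It also fails if it takes over 58 s, if anything falls off the work surface, if the arm or the gripper's body presses on something with over 40 N, if the wrist force passes 120 N, or if a joint passes its speed limit or range.

ROBOT

A 7-joint arm with a two-finger parallel gripper is mounted at the origin on the work surface. World frame = base frame: x ahead of the robot, y to its left, z up, the work surface at z = 0. Lengths are in m, angles in degrees, forces in N, time in s.
With the tool pointing down it reaches from about 0.425 to 0.875 m from the base axis. Payload 4.7 kg.
Tool frame: the origin (TCP) lies at the very end of the fingers, on their centre line; the grasp point (between the pads) lies 19 mm behind it; z points along the fingers, y is the line along which they close (so a half turn about z gives the same grasp; the last joint's range is limited). The gripper opens to 87 mm and grips with 3 to 60 N. Pads are 19 mm wide; open, the fingers measure 117 mm over their backs; the gripper's body (75 mm by 190 mm) begins 51 mm behind the grasp point.
Start: joints at [77.24, 18.392, -4.016, 83.108, 1.295, 78.541, -3.26], TCP at [0.152, -0.632, 0.223] pointing down, gripper open.
Joint ranges: [-163.93, 163.93], [-17.29, 119.83], [-79.2, 71.16], [3.27, 140.29], [-89.18, 269.18], [5.43, 117.66], [-154.24, 154.24]. Speed limits (degrees/s): [147.25, 147.25, 180, 180, 180, 180, 180].

INTERFACE

Orientations are given as [roll, pitch, yaw] about the fixed x, y, z axes, in that order (R = Rz(yaw) Ry(pitch) Rx(roll)).
In Python, from cell import telemetry, cams, env gives the robot as it stands.
- The arm moves only by the tool arm_command, never from a script. Its argument "series" is text: rows parted by semicolons, each of 5 numbers parted by spaces: the shift along the tool's x, y, z in mm, then the turn about the tool's z in rad, then the closure in counts, from 0 (fully open) to 255 (shut). A call has 1 to 20 rows; each row shifts and turns the commanded pose from where the row before left it, along the tool's axes as they then stand; what a row does not reach is not made up. A row lasts 1/12 s, in which the tool goes at most 41.7 mm and 7.16 degrees, less where a joint would pass 70% of its speed; a pose out of reach is approached as far as the arm can. A call is refused whole if a number of a shift passes 41.7 or a number of a turn 0.125, either way. A call with a gripper value outside its range is refused whole. The fingers move at their own pace and stop on an object; "squeeze" is the grip in N (left out, the last holds). Time passes only in rows, so rows that do not move let the fingers close. It gives the time, the measured TCP pose, the force, the opening and the grip force at its end, in the units of the state.
- telemetry.get_obs(): the state, without advancing time (a new reading comes with each control period).
- cams.read_camera(name): name is "scene" or "side" or "wrist"; returns the picture (420x560x3 uint8, blue, green, red); there is no depth.
- cams.calibration(name): a dict with "K" (3x3 intrinsics, pixels), "origin" and "rotation" of the camera in the world; the wrist camera has in their place "hand_eye" (4x4, takes a point from camera to tool coordinates, whose origin is the TCP and whose axes are the flange's). Camera axes: x right, y down, z forward; pixel columns grow to the right and rows downward; lengths in m; the calibration is good to about 2 mm. The wrist camera is an equidistant fisheye: a pixel r from the principal point sees the ray r / f radians off the axis. A picture is of the moment at which its call begins: read the wrist's pose just before it. calibration takes no time and is no camera call.
- env.sign_off(): hands the job in; it is judged then, once.
The state is a dict: "time_s": time; "qpos": joint angles; "joint_velocities": joint speeds; "effort": joint torques, N m; "tool_pos": TCP position; "tool_rot": TCP orientation; "force": force on the tool from outside, world axes, zero at the start; "wrist_torque": the same for the moment, N m; "grip_width": finger opening in m; "grasp_force": force on a finger pad.
Only numpy, scipy, OpenCV 4.12 (cv2) and the standard library are available. Lean on these libraries where they do the work, as an engineer would, in place of code of your own. Each camera call takes 0.05 s, during which the arm holds its last target. There are 200 camera calls.

## Working session

There is one attempt and no reset: what is moved stays moved. The work goes in short steps, Python scripts to look and compute and a tool call to move; the robot and the scene stay as the last step left them, time stands still between calls to the robot, and variables do not carry over. Pictures are saved under pics/ and viewed, at most 10 in all, crops included, and the job is handed in when it is done.

Besides the shell and the picture viewer there is one more tool, called by a JSON object that holds its "name" and its "arguments", one argument or row to a line. arm_command: Moves the arm, as the interface text tells. Its arguments: {"type":"object","properties":{"series":{"type":"string"},"squeeze":{"type":"number"}},"required":["series"]}

```bash
mkdir -p pics; ls; python3 - <<'E'
from cell import telemetry,cams,env
import cv2,numpy as np
o=telemetry.get_obs()
print({k:np.round(v,3).tolist() for k,v in o.items()})
for n in ["scene","side","wrist"]:
    im=cams.read_camera(n); cv2.imwrite(f"pics/{n}0.png",im)
    print(n,cams.calibration(n))
a=cv2.imread("pics/scene0.png")
E
```

```text
pics
{'time_s': 0.0, 'qpos': [77.242, 18.439, -4.016, 83.175, 1.296, 78.543, -3.261], 'joint_velocities': [-0.048, -0.086, 0.004, -0.034, 0.007, 0.019, -0.019], 'effort': [0.0, -49.128, -0.403, -31.252, -0.064, 0.044, 0.0], 'tool_pos': [0.152, -0.631, 0.221], 'tool_rot': [-179.888, 0.007, 13.568], 'force': [0.748, -0.436, -0.125], 'wrist_torque': [-0.032, -0.014, -0.011], 'grasp_force': 0.0, 'grip_width': 0.087}
scene {'K': array([[406.87216268,   0.        , 274.54800974],
       [  0.        , 406.87216268, 203.59947767],
       [  0.        ,   0.        ,   1.        ]]), 'origin': array([ 0.90766967, -0.51634998,  0.50469024]), 'rotation': array([-124.64333154,   -0.42464711,   38.10559689])}
side {'K': array([[387.95830765,   0.        , 290.47722685],
       [  0.        , 387.95830765, 212.85078143],
       [  0.        ,   0.        ,   1.        ]]), 'origin': array([ 0.35168489, -0.50972284,  0.72012484]), 'rotation': array([-1.41267624e+02,  1.21092572e-01, -2.87068734e+01])}
wrist {'K': array([[325.1922621 ,   0.        , 279.28142064],
       [  0.        , 325.1922621 , 202.57033269],
       [  0.        ,   0.        ,   1.        ]]), 'hand_eye': array([[-3.94734604e-04, -9.62361446e-01, -2.71772499e-01,
         7.44051918e-02],
       [ 9.99999380e-01, -9.68744076e-05, -1.10940645e-03,
        -5.34253808e-05],
       [ 1.04132220e-03, -2.71772769e-01,  9.62360888e-01,
        -1.63501937e-01],
       [ 0.00000000e+00,  0.00000000e+00,  0.00000000e+00,
         1.00000000e+00]])}
```

View pics/scene0.png

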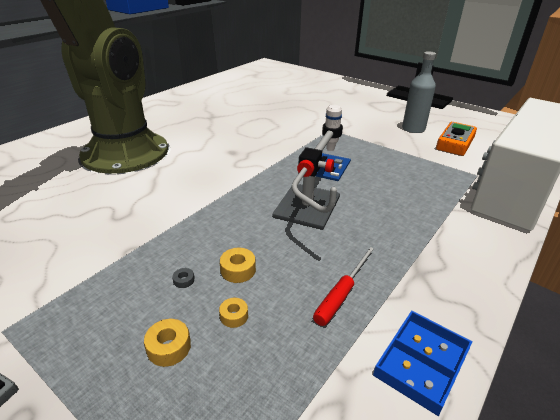

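View pics/side0.png

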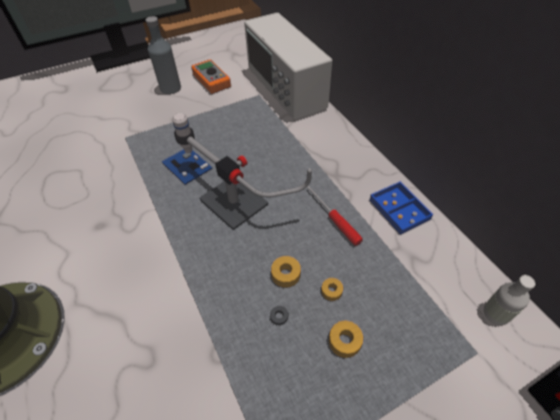

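Candidates for the brass weight, by scene pixel: (167,342) large, (238,264) medium, (233,312) smallest. In the side view they are (346,338), (285,271) and (332,289). The dark ring at (183,277) is the steel weight. I choose (233,312), the smallest, and check it close up.

```bash
cat > h.py <<'E'
import numpy as np,cv2
from scipy.spatial.transform import Rotation as R
from cell import telemetry,cams,env
def rays(n,px):
    c=cams.calibration(n);K=c["K"];px=np.atleast_2d(np.float64(px))
    d=np.c_[(px[:,0]-K[0,2])/K[0,0],(px[:,1]-K[1,2])/K[1,1],np.ones(len(px))]
    return c["origin"],d@R.from_euler('xyz',c["rotation"],degrees=True).as_matrix().T
def atz(n,px,z):
    o,d=rays(n,px); return o+d*((z-o[2])/d[:,2])[:,None]
def proj(n,P):
    c=cams.calibration(n);M=R.from_euler('xyz',c["rotation"],degrees=True).as_matrix()
    p=(np.atleast_2d(P)-c["origin"])@M@c["K"].T
    return p[:,:2]/p[:,2:]
E
python3 - <<'E'
from h import *
for n,l in dict(scene=[(233,306),(238,258),(167,334)],side=[(332,287),(285,268),(346,335)]).items():
    print(n,np.round(atz(n,l,.023),4).tolist())
s=cv2.imread("pics/scene0.png");d=cv2.imread("pics/side0.png")
def crop(im,x,y,w,h,k): return cv2.resize(im[y:y+h,x:x+w],None,fx=k,fy=k,interpolation=cv2.INTER_CUBIC)
a=np.hstack([crop(s,260,130,100,100,4),crop(d,200,130,133,100,3)[:300] if 0 else crop(d,220,140,100,100,4)])
b=np.hstack([crop(s,200,250,100,50,4)*0+crop(s,190,285,100,50,4),crop(d,290,265,100,50,4)])
cv2.imwrite("pics/c1.png",np.vstack([a,b]))
E
```

```text
scene [[0.6004, -0.2214, 0.023], [0.5335, -0.1367, 0.023], [0.5621, -0.3173, 0.023]]
side [[0.6005, -0.225, 0.023], [0.5388, -0.1414, 0.023], [0.5701, -0.3203, 0.023]]
```

View pics/c1.png

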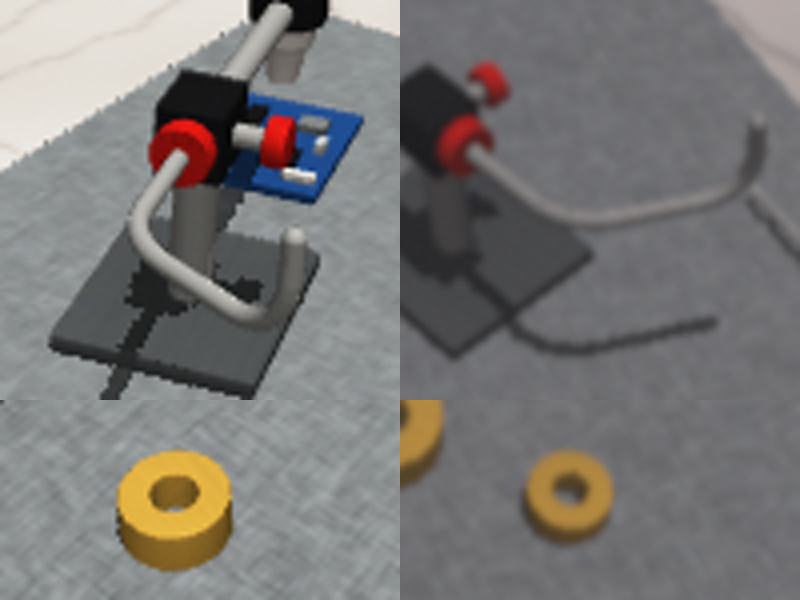

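The crop shows the smallest brass ring clearly in both views. The rod runs from the collar at scene (305,168) and side (237,177) round to the tip at scene (333,188) and side (309,169). Next I fit the stand's pose.

```bash
cat >> h.py <<'E'
def stand_pts(p,xs=None):
    # p: x,y,yaw(deg), stopx ; returns dict of world points
    x,y,a,sx=p[:4];c,s=np.cos(np.radians(a)),np.sin(np.radians(a))
    t=np.radians(60);L={}
    L['stop']=(sx,0,.11);L['bin']=(sx+.05,0,.11)
    bo=np.array([sx+.05+.045*np.sin(t),.045*(1-np.cos(t)),.11]);u=np.array([np.cos(t),np.sin(t),0])
    L['bout']=bo;L['foot']=bo+.045*u;L['tip']=bo+.075*u+[0,0,.055]
    for i,sx_ in enumerate((1,-1)):
        for j,sy in enumerate((1,-1)): L[f'c{i}{j}']=(.065*sx_,.055*sy,.012)
    return {k:np.array([x+c*v[0]-s*v[1],y+s*v[0]+c*v[1],v[2]+.003]) for k,v in L.items()}
E
python3 - <<'E'
from h import *
from scipy.optimize import least_squares
S={'stop':(305.6,168.5),'tip':(333.3,187.5)};D={'stop':(237.3,177),'tip':(309.5,168.8)}
sc=[(272.5,215.7),(340,195.5),(321,227)];dc=[(268.3,203.7),(233.8,229.3)]
print('tip',atz('scene',S['tip'],.168),atz('side',D['tip'],.168),'stop',atz('scene',S['stop'],.113),atz('side',D['stop'],.113))
best=None
def res(p):
    P=stand_pts(p);r=[]
    for n,T,C in(('scene',S,sc),('side',D,dc)):
        for k,v in T.items(): r+=list(proj(n,P[k])[0]-v)
        q=proj(n,np.array([P[f'c{i}{j}'] for i in(0,1) for j in(0,1)]))
        for v in C:
            e=q-v; r+=list(.7*e[np.argmin((e**2).sum(1))])
    return r
for a in range(0,360,20):
    f=least_squares(res,[.6,.05,a,.03])
    if best is None or f.cost<best.cost: best=f
print(best.cost,best.x,np.round(best.fun,1))
for k,v in stand_pts(best.x).items(): print(k,np.round(v,4),np.round(proj('scene',v),1),np.round(proj('side',v),1))
E
```

```text
tip [[ 0.65281211 -0.04003094  0.168     ]] [[ 0.65126257 -0.03973968  0.168     ]] stop [[0.53324351 0.06326706 0.113     ]] [[0.53130632 0.06091411 0.113     ]]Traceback (most recent call last):
  File "<stdin>", line 16, in <module>
    return func(*args, **kwargs)
    vector_fun = VectorFunction(
        fun_wrapped,
    ...<6 lines>...
        workers=workers
    )
    self.J, dct = approx_derivative(
                  ~~~~~~~~~~~~~~~~~^
        self.fun_wrapped, self.x, f0=self.f, **finite_diff_options
        ^^^^^^^^^^^^^^^^^^^^^^^^^^^^^^^^^^^^^^^^^^^^^^^^^^^^^^^^^^
    )
    ^
    J, _nfev = _dense_difference(fun_wrapped, x0, f0, h,
               ~~~~~~~~~~~~~~~~~^^^^^^^^^^^^^^^^^^^^^^^^
                             use_one_sided, method,
                             ^^^^^^^^^^^^^^^^^^^^^^
                             mf)
                             ^^^
    df = [f_eval - f0 for f_eval in f_evals]
                                    ^^^^^^^
    f = np.atleast_1d(self.fun(x, *self.args, **self.kwargs))
                      ~~~~~~~~^^^^^^^^^^^^^^^^^^^^^^^^^^^^^^
    return np.atleast_1d(self.fun(x))
                         ~~~~~~~~^^^
    return self.f(x, *self.args, **self.kwargs)
           ~~~~~~^^^^^^^^^^^^^^^^^^^^^^^^^^^^^^
  File "<stdin>", line 10, in res
  File "h.py", line 11, in proj
    c=cams.calibration(n);M=R.from_euler('xyz',c["rotation"],degrees=True).as_matrix()
ValueError: time passes only in moves, steps and waits
```

```bash
sed -i 's/^def rays/import functools\n@functools.lru_cache\ndef CAL(n): return cams.calibration(n)\ndef rays/; s/c=cams.calibration(n)/c=CAL(n)/' h.py
python3 - <<'E'
from h import *
from scipy.optimize import least_squares
S={'stop':(305.6,168.5),'tip':(333.3,187.5)};D={'stop':(237.3,177),'tip':(309.5,168.8)}
sc=[(272.5,215.7),(340,195.5),(321,227)];dc=[(268.3,203.7),(233.8,229.3)]
best=None
def res(p):
    P=stand_pts(p);r=[]
    for n,T,C in(('scene',S,sc),('side',D,dc)):
        for k,v in T.items(): r+=list(proj(n,P[k])[0]-v)
        q=proj(n,np.array([P[f'c{i}{j}'] for i in(0,1) for j in(0,1)]))
        for v in C:
            e=q-v; r+=list(.7*e[np.argmin((e**2).sum(1))])
    return r
for a in range(-95,-50,10):
    f=least_squares(res,[.53,.09,a,.03])
    if best is None or f.cost<best.cost: best=f
print(best.cost,best.x.tolist(),np.round(best.fun,1))
for k,v in stand_pts(best.x).items(): print(k,np.round(v,4),np.round(proj('scene',v),1),np.round(proj('side',v),1))
E
```

```text
6.620053671291692 [0.5263172167145286, 0.08569395060182383, -74.74444935288247, 0.02598833524693769] [-0.8  0.5 -0.6 -0.9 -1.3 -1.  -0.  -1.1  0.9  0.3  0.8 -0.2 -0.5 -0.3
  1.8 -0.9  0.7 -0.7]
stop [0.5332 0.0606 0.113 ] [[304.8 169. ]] [[238.1 176.8]]
bin [0.5463 0.0124 0.113 ] [[295.8 181.4]] [[253.1 189.1]]
bout [ 0.5783 -0.0193  0.113 ] [[300.1 194.8]] [[273.5 193.5]]
foot [ 0.6218 -0.0307  0.113 ] [[317.4 206.7]] [[294.3 189.6]]
tip [ 0.6508 -0.0384  0.168 ] [[332.7 186.6]] [[309.  168.5]]
c00 [0.5965 0.0375 0.015 ] [[322.3 227.4]] [[270.9 202.4]]
c01 [0.4904 0.0085 0.015 ] [[270.6 214.2]] [[234.8 228.3]]
c10 [0.5623 0.1629 0.015 ] [[340.  193.9]] [[236.4 174.3]]
c11 [0.4562 0.1339 0.015 ] [[293.1 183.4]] [[200.8 197.1]]
```

{"name": "arm_command", "arguments": {
  "series": "0 0 0 -0.116 0;0 0 0 -0.116 0;0 0 0 -0.116 0;0 0 0 -0.116 0;0 0 0 -0.116 0;0 0 0 -0.116 0;0 0 0 -0.116 0;0 0 0 -0.116 0;0 0 0 -0.116 0;0 0 0 -0.116 0;0 0 0 -0.116 0;0 0 0 -0.116 0;0 0 0 -0.116 0"
}}

```text
time_s: 1.23
tool_pos: [0.1524, -0.6317, 0.2221]
tool_rot: [-180.0, -0.0, 100.3]
force: [0.1, -0.3, 0.8]
grip_width: 0.0871
grasp_force: 0.0
```

{"name": "arm_command", "arguments": {
  "series": "18 28.5 2 0 0;18 28.5 2 0 0;18 28.5 2 0 0;18 28.5 2 0 0;18 28.5 2 0 0;18 28.5 2 0 0;18 28.5 2 0 0;18 28.5 2 0 0;18 28.5 2 0 0;18 28.5 6 0 0;18 28.5 6 0 0;18 28.5 6 0 0;18 28.5 10 0 0;18 28.5 10 0 0;18 28.5 10 0 0;18 28.5 10 0 0;18 28.5 10 0 0;18 28 10 0 0;0 0 0 0 0"
}}

```text
time_s: 2.82
tool_pos: [0.6045, -0.2149, 0.1241]
tool_rot: [179.9, -0.4, 100.5]
force: [-0.6, 1.4, 1.3]
grip_width: 0.0868
grasp_force: 0.0
```

```bash
cat >> h.py <<'E'
def tool():
    o=telemetry.get_obs(); return np.array(o["tool_pos"]),R.from_euler('xyz',o["tool_rot"],degrees=True).as_matrix(),o
def wray(px,T):
    c=CAL('wrist');K=c["K"];H=c["hand_eye"];px=np.atleast_2d(np.float64(px))
    v=(px-K[:2,2])/K[0,0];th=np.linalg.norm(v,axis=1)
    d=np.c_[v*(np.sin(th)/np.maximum(th,1e-9))[:,None],np.cos(th)]
    return T[0]+T[1]@H[:3,3], d@H[:3,:3].T@T[1].T
def watz(px,z,T):
    o,d=wray(px,T);return o+d*((z-o[2])/d[:,2])[:,None]
def wproj(P,T):
    c=CAL('wrist');K=c["K"];H=c["hand_eye"]
    p=((np.atleast_2d(P)-T[0])@T[1]-H[:3,3])@H[:3,:3]
    th=np.arctan2(np.hypot(p[:,0],p[:,1]),p[:,2]);u=p[:,:2]/np.hypot(p[:,0],p[:,1])[:,None]
    return u*(th*K[0,0])[:,None]+K[:2,2]
def snap(name):
    T=tool();im=cams.read_camera('wrist');cv2.imwrite(f'pics/{name}.png',im)
    np.savez(f'pics/{name}.npz',p=T[0],r=T[1]);return T,im
def load(name):
    z=np.load(f'pics/{name}.npz');return (z['p'],z['r']),cv2.imread(f'pics/{name}.png')
E
python3 - <<'E'
from h import *
T,im=snap('w1');o=T[2]
print(o['time_s'],T[0],o['tool_rot'],np.round(o['force'],1),np.round(o['qpos'],0))
print('expected px',wproj([.6,-.223,.023],T))
hsv=cv2.cvtColor(im,cv2.COLOR_BGR2HSV);m=cv2.inRange(hsv,(15,120,80),(32,255,255))
n,l,s,c=cv2.connectedComponentsWithStats(m)
for i in range(1,n):
    if s[i,4]>100: print(s[i],c[i])
E
```

```text
2.8167 [ 0.6045471  -0.21493487  0.1241095 ] [179.91181876  -0.39123297 100.53182868] [-0.6  1.4  1.3] [ 44.  25. -34.  90.  14.  70.  18.]
expected px [[272.15681025 211.42848532]]
[ 177   72   75   75 3716] [213.76022605 108.94214209]
[ 249  186   49   51 1676] [273.4522673  211.60143198]
[106 255  11  46 192] [109.96354167 278.24479167]
[442 254  11  47 218] [448.2293578  277.14220183]
[ 190  295   62   38 1761] [220.65587734 312.51504827]
[ 255  300  264   36 2228] [386.41561939 322.57360862]
```

View pics/w1.png

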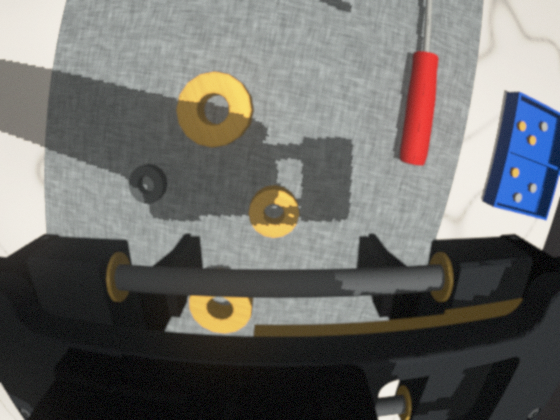

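The wrist view shows the smallest brass ring at (274,211), as predicted, with the medium ring at (215,108), the large one at (221,310) and the steel one at (148,183). The driver at (420,108) is clear of the fingers.

```bash
python3 - <<'E'
from h import *
T,im=load('w1')
hsv=cv2.cvtColor(im,cv2.COLOR_BGR2HSV);m=cv2.inRange(hsv,(15,120,80),(32,255,255))
m[:180]=0;m[240:]=0;m[:,:240]=0;m[:,305:]=0
ct=max(cv2.findContours(m,0,1)[0],key=cv2.contourArea);e=cv2.fitEllipse(ct);print(e)
P=watz([e[0]],.015,T)[0];print('brass',P)
d=P-T[0];print('tool shift',np.round(d@T[1]*1000,1))
w=watz(ct[:,0],.023,T);print('extent',np.ptp(w,0))
E
```

```text
((273.4524841308594, 211.5152587890625), (47.51055908203125, 49.775543212890625), 2.8139076232910156)
brass [ 0.60139856 -0.22528303  0.015     ]
tool shift [-10.3  -5.2 109. ]
extent [0.04100562 0.04496968 0.        ]
```

{"name": "arm_command", "arguments": {
  "series": "-5 -2.5 15 0 0;-5 -2.5 15 0 0;0 0 20 0 0;0 0 20 0 0;0 0 18 0 0;0 0 14 0 0;0 0 8 0 0;0 0 5 0 0;0 0 2 0 0;0 0 0 0 0"
}}

```text
time_s: 3.7
tool_pos: [0.5981, -0.235, 0.0098]
tool_rot: [180.0, 0.0, 100.0]
force: [0.3, 0.4, 0.0]
grip_width: 0.0876
grasp_force: 0.0
```

{"name": "arm_command", "arguments": {
  "series": "0 0 0 0 255;0 0 0 0 255;0 0 0 0 255;0 0 0 0 255;0 0 0 0 255;0 0 0 0 255;0 0 0 0 255;0 0 0 0 255;0 0 0 0 255;0 0 0 0 255",
  "squeeze": 25
}}

```text
time_s: 4.53
tool_pos: [0.5983, -0.2347, 0.0097]
tool_rot: [180.0, 0.0, 100.0]
force: [1.2, -0.1, 1.3]
grip_width: 0.0423
grasp_force: 24.9
```

The earlier reading lagged the commanded pose, so I'm about 9.5 mm short along tool x. I'll regrip, centred.

{"name": "arm_command", "arguments": {
  "series": "0 0 0 0 60;0 0 0 0 60;0 0 0 0 60;0 0 0 0 60;0 0 0 0 60;5 0 1 0 60;4.5 0 1 0 60;0 0 0 0 60;0 0 0 0 60"
}}

```text
time_s: 5.28
tool_pos: [0.5962, -0.2246, 0.0074]
tool_rot: [-180.0, -0.0, 100.0]
force: [-0.3, -0.5, 0.6]
grip_width: 0.0667
grasp_force: 0.0
```

```bash
python3 - <<'E'
from h import *
T,im=snap('w2');print(T[0],T[2]['grip_width'],T[2]['tool_rot'])
hsv=cv2.cvtColor(im,cv2.COLOR_BGR2HSV);m=cv2.inRange(hsv,(15,120,80),(32,255,255))
n,l,s,c=cv2.connectedComponentsWithStats(m)
for i in range(1,n):
    if s[i,4]>100: print(s[i],c[i])
q=wproj([[.6014,-.2253,.023],T[0]],T);print(q)
cv2.imwrite('pics/w2c.png',cv2.resize(im[150:400,130:430],None,fx=2,fy=2))
E
```

```text
[ 0.59620993 -0.22455852  0.0074392 ] 0.06670262104682044 [-1.79986010e+02 -1.53457244e-02  1.00038097e+02]
[  120    22   133   134 11170] [180.39319606  90.02605192]
[ 239  218   84   52 3007] [280.19354839 244.87795145]
[138 254  20  51 503] [145.55666004 278.98210736]
[401 254  21  51 513] [413.05068226 278.93762183]
[ 213  303  295   33 3193] [375.62198559 323.17287817]
[379 393   7  27 124] [381.99193548 406.79032258]
[[288.93176696 267.72085592]
 [279.16881612 252.2460177 ]]
```

View pics/w2c.png

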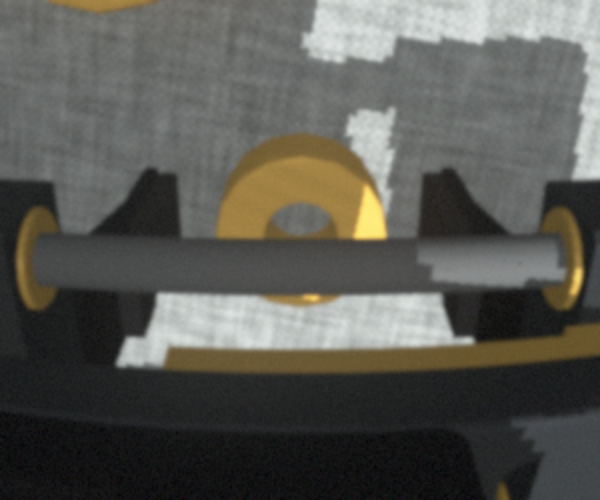

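The crop shows the ring between the fingers, laterally centred at crop x 302 (pixel column 281). Its top face spans crop rows 157–303, so I compute the remaining x offset.

```bash
python3 - <<'E'
from h import *
T,im=load('w2')
for p in [(281,150+157/2),(281,150+303/2),(130+217/2,262),(130+387/2,262)]:
    print(np.round((watz([p],.023,T)[0]-T[0])@T[1]*1000,1))
E
```

```text
[ 19.7   0.9 -15.6]
[-22.2   1.  -15.6]
[  1.5 -20.6 -15.6]
[  1.4  22.5 -15.6]
```

{"name": "arm_command", "arguments": {
  "series": "0 0 0 0 255;0 0 0 0 255;0 0 0 0 255;0 0 0 0 255;0 0 0 0 255;0 0 0 0 255;0 0 0 0 255",
  "squeeze": 30
}}

```text
time_s: 5.92
tool_pos: [0.5964, -0.2255, 0.0076]
tool_rot: [180.0, 0.0, 100.0]
force: [1.2, -0.0, 0.1]
grip_width: 0.0431
grasp_force: 30.0
```

{"name": "arm_command", "arguments": {
  "series": "0 0 -5 0 255;0 0 -10 0 255;0 0 -20 0 255;0 0 -30 0 255;0 0 -30 0 255;0 0 -30 0 255;0 0 -30 0 255;0 0 -25 0 255;0 0 -15 0 255;0 0 -8 0 255;0 0 0 0 255"
}}

```text
time_s: 6.83
tool_pos: [0.5973, -0.2255, 0.2132]
tool_rot: [179.8, 0.1, 100.0]
force: [0.1, -0.4, -1.5]
grip_width: 0.0428
grasp_force: 30.0
```

{"name": "arm_command", "arguments": {
  "series": "18.7 17.4 0 0 255;18.7 17.4 0 0 255;18.7 17.4 0 0 255;18.7 17.4 0 0 255;18.7 17.4 0 0 255;18.7 17.4 0 0 255;18.7 17.4 0 0 255;18.7 17.4 0 0 255;0 0 0 -0.114 255;0 0 0 -0.114 255;0 0 0 -0.114 255;0 0 0 -0.114 255;0 0 0 -0.114 255;0 0 0 -0.114 255;0 0 0 -0.114 255;0 0 0 -0.114 255;0 0 0 -0.114 255;0 0 0 -0.113 255"
}}

```text
time_s: 8.33
tool_pos: [0.7066, -0.054, 0.2084]
tool_rot: [-180.0, -0.2, 165.6]
force: [-0.7, 0.3, -1.9]
grip_width: 0.0426
grasp_force: 30.0
```

{"name": "arm_command", "arguments": {
  "series": "0 0 0 0 255;0 0 0 0 255;0 0 0 0 255;0 0 0 0 255"
}}

```text
time_s: 8.67
tool_pos: [0.7073, -0.054, 0.21]
tool_rot: [-180.0, -0.0, 165.1]
force: [0.1, -0.3, -1.7]
grip_width: 0.0429
grasp_force: 30.0
```

```bash
python3 - <<'E'
from h import *
T,im=snap('w3');print(T[0],T[2]['grip_width'],T[2]['tool_rot'],T[2]['qpos'].round(0))
P=stand_pts([0.5263,0.0857,-74.74,.026])
for k in P: print(k,wproj(P[k],T).round(0))
cv2.imwrite('pics/w3c.png',cv2.resize(im[0:300,80:480],None,fx=2,fy=2))
E
```

```text
[ 0.70725307 -0.05396079  0.20999892] 0.04294583042616152 [-1.79980208e+02 -4.29961920e-02  1.65127839e+02] [ 33.  33. -48.  73.  24.  84.  63.]
stop [[359. -26.]]
bin [[307.  -3.]]
bout [[279.  41.]]
foot [[280.  96.]]
tip [[280. 138.]]
c00 [[334.  64.]]
c01 [[283. -16.]]
c10 [[426.  20.]]
c11 [[378. -56.]]
```

View pics/w3c.png

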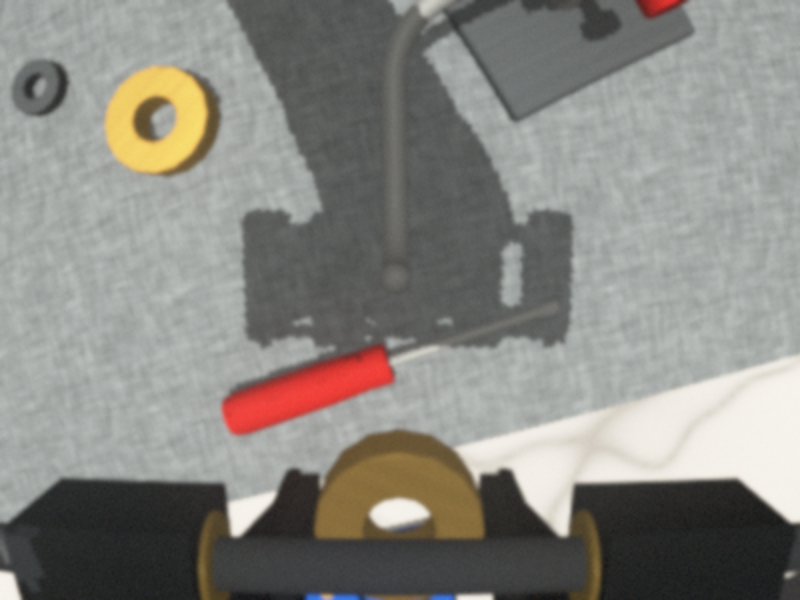

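The wrist view shows the rod's second leg vertical at column 278, the tip at (278,136.5) where predicted, and the brass held between the fingers.

```bash
python3 - <<'E'
from h import *
T,im=load('w3')
g=lambda p,z:np.round((watz([p],z,T)[0]-T[0])@T[1]*1000,1)
print('tip',g((278,136.5),.168),watz([(278,136.5)],.168,T))
zt=T[0][2]+.0156
print('disc',g((280,227),zt),g((80+315/2,262),zt),g((80+485/2,262),zt))
print('rod',g((278,60),.118),g((278,100),.118))
T4=tool();print(T4[2]['tool_rot'],T4[0])
E
```

```text
tip [59.6 -0.5 42. ] [[ 0.64950811 -0.03920677  0.168     ]]
disc [ 20.3   0.6 -15.6] [  1.3 -21.  -15.6] [  1.2  22.1 -15.6]
rod [116.6  -0.7  92.1] [84.8 -0.7 92.1]
[-1.79979977e+02 -2.17361330e-02  1.65150297e+02] [ 0.70733229 -0.05395774  0.21025666]
```

{"name": "arm_command", "arguments": {
  "series": "10 -1 0 0 255;15 0 0 0 255;15 0 0 0 255;12 0 0 0 255;7 0 4 0 255;2 0 8 0 255;0 0 8 0 255;0 0 6 0 255;0 0 4 0 255;0 0 0 0 255;0 0 0 0 255;0 0 0 0 255"
}}

```text
time_s: 9.72
tool_pos: [0.6486, -0.0393, 0.1806]
tool_rot: [180.0, 0.0, 165.2]
force: [1.1, 0.2, -1.2]
grip_width: 0.0428
grasp_force: 30.0
```

```bash
python3 - <<'E'
from h import *
T,im=snap('w4');print(T[0],T[2]['tool_rot'],(np.array([.6495,-.0392,.168])-T[0])@T[1]*1000)
s=cams.read_camera('scene');d=cams.read_camera('side')
cv2.imwrite('pics/s4.png',s);cv2.imwrite('pics/d4.png',d)
c=lambda a,x,y:cv2.resize(a[y:y+100,x:x+130],None,fx=3,fy=3,interpolation=cv2.INTER_CUBIC)
w=cv2.resize(im[170:295,180:380],None,fx=2.4,fy=2.4)
v=np.zeros((600,780,3),np.uint8);v[:300,:390]=c(s,270,120);v[:300,390:]=c(d,245,110);v[300:,:480]=w
cv2.imwrite('pics/v4.png',v)
E
```

```text
[ 0.64864619 -0.03930541  0.18057786] [1.79973092e+02 9.14026311e-03 1.65223929e+02] [-0.79668227  0.31377455 12.57813104]
```

View pics/v4.png

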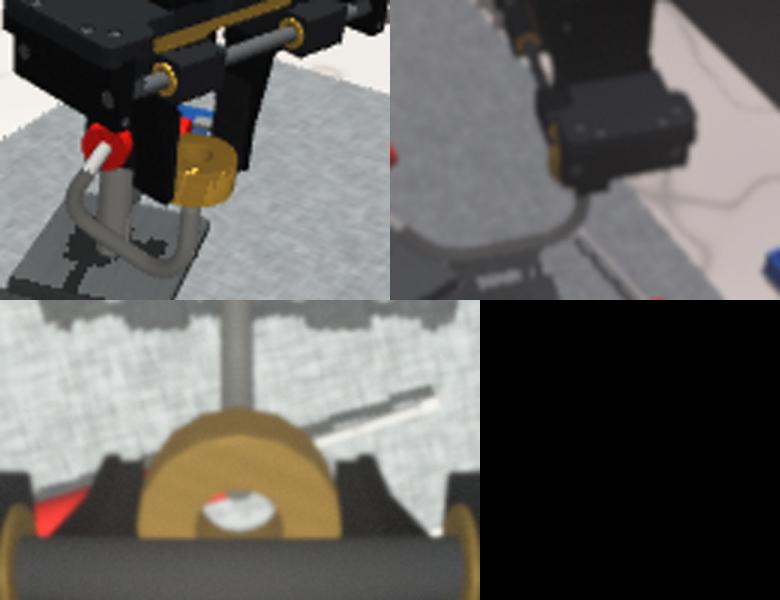

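The brass hangs over the tip. In the wrist inset the rod (column 237) lines up with the hole (column 239), and the estimated offset is under 1 mm. Now I lower it gently.

{"name": "arm_command", "arguments": {
  "series": "0 0 2 0 255;0 0 3 0 255;0 0 3 0 255;0 0 3 0 255;0 0 3 0 255;0 0 3 0 255;0 0 3 0 255;0 0 3 0 255;0 0 0 0 255;0 0 0 0 255"
}}

```text
time_s: 10.7
tool_pos: [0.6481, -0.0394, 0.1573]
tool_rot: [-180.0, -0.0, 165.2]
force: [-0.6, -0.5, -1.9]
grip_width: 0.0427
grasp_force: 30.0
```

```bash
python3 - <<'E'
from h import *
T,im=snap('w5');print(T[0],T[2]['force'],T[2]['wrist_torque'])
hole=im[222:262,250:310]
s=cams.read_camera('scene');cv2.imwrite('pics/s5.png',s)
c=lambda a,x,y:cv2.resize(a[y:y+100,x:x+130],None,fx=3,fy=3,interpolation=cv2.INTER_CUBIC)
v=np.zeros((300,780,3),np.uint8);v[:,:390]=c(s,270,120);v[:,390:]=c(im,215,190)
cv2.imwrite('pics/v5.png',v)
E
```

```text
[ 0.64808125 -0.03941141  0.15726463] [-0.63074202 -0.54924657 -1.87418654] [ 0.11053208 -0.12264435  0.02024734]
```

View pics/v5.png

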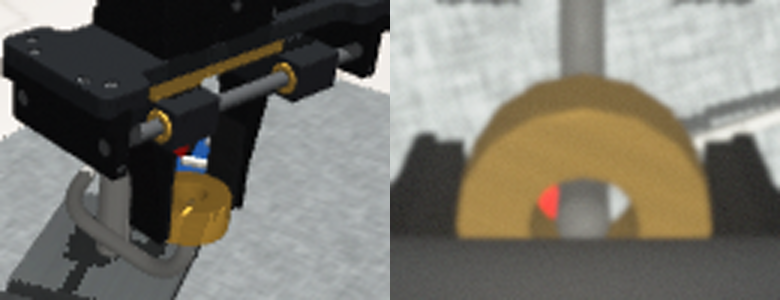

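The tip is visibly inside the hole (wrist inset, column 580 against hole centre 583), and there is no contact force. I lower it further, let go and rise clear.

{"name": "arm_command", "arguments": {
  "series": "0 0 3 0 255;0 0 3 0 255;0 0 3 0 255;0 0 3 0 255;0 0 1 0 255;0 0 0 0 255;0 0 0 0 255"
}}

```text
time_s: 11.38
tool_pos: [0.6482, -0.0394, 0.1444]
tool_rot: [-180.0, -0.0, 165.2]
force: [-0.4, -0.8, -2.3]
grip_width: 0.0429
grasp_force: 30.0
```

{"name": "arm_command", "arguments": {
  "series": "0 0 0 0 110;0 0 0 0 60;0 0 0 0 60;0 0 0 0 60;0 0 0 0 60;0 0 0 0 60;0 0 0 0 60;0 0 0 0 60;0 0 0 0 60;0 0 0 0 60;0 0 0 0 60"
}}

```text
time_s: 12.3
tool_pos: [0.6482, -0.0394, 0.1445]
tool_rot: [-180.0, -0.0, 165.2]
force: [1.0, -0.2, 0.2]
grip_width: 0.0664
grasp_force: 0.0
```

```bash
python3 - <<'E'
from h import *
T,im=snap('w6');print(T[0],T[2]['force'],T[2]['grip_width'])
s=cams.read_camera('scene');d=cams.read_camera('side')
c=lambda a,x,y:cv2.resize(a[y:y+100,x:x+130],None,fx=3,fy=3,interpolation=cv2.INTER_CUBIC)
v=np.zeros((600,780,3),np.uint8);v[:300,:390]=c(s,270,120);v[:300,390:]=c(d,245,110);v[300:,:390]=c(im,215,190)
v[300:,390:]=cv2.resize(im[100:300,150:410],(390,300))
cv2.imwrite('pics/v6.png',v)
E
```

```text
[ 0.64823163 -0.03936021  0.14451451] [ 0.96188249 -0.22397988  0.15289163] 0.06639005810759274
```

View pics/v6.png

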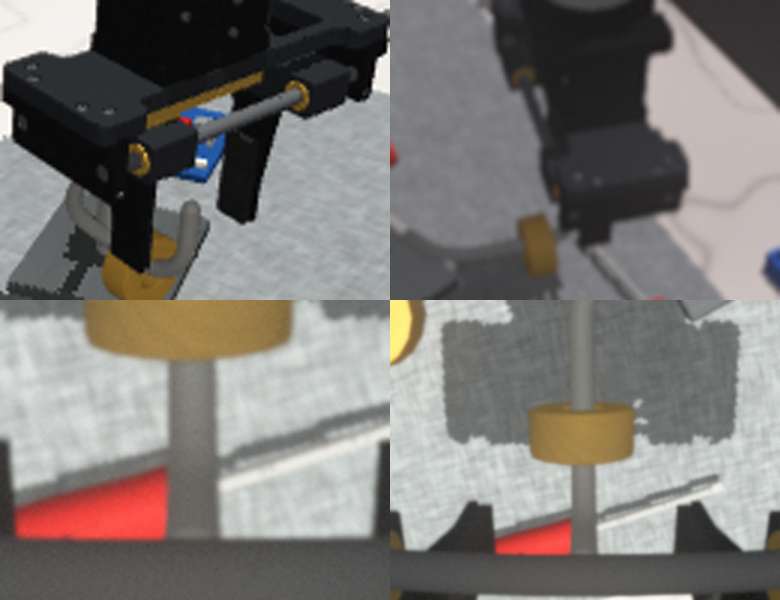

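The brass slid down and hangs on the level rod near the foot. In the wrist picture its top edges are at about rows 174 and 210, columns 242–313.

```bash
python3 - <<'E'
from h import *
T,im=load('w6')
g=lambda p,z:np.round((watz([p],z,T)[0]-T[0])@T[1]*1000,1)
hsv=cv2.cvtColor(im,cv2.COLOR_BGR2HSV);m=cv2.inRange(hsv,(10,90,50),(32,255,255))
m[:160]=0;m[225:]=0;m[:,:230]=0;m[:,325:]=0
ys,xs=np.nonzero(m);print(xs.min(),xs.max(),ys.min(),ys.max())
for c in (262,277,292): 
    r=np.nonzero(m[:,c])[0];print(c,r.min(),r.max(),g((c,r.max()),.131))
print('in',g((277,174),.131),'left/right',g((xs.min(),190),.109),g((xs.max(),190),.109))
P=np.array([.6495,-.0392,.168]);u=np.array([np.cos(np.radians(-14.8)),np.sin(np.radians(-14.8)),0])
print('foot',((P-.03*u-T[0])@T[1]*1000).round(1), 'tool',T[0])
E
```

```text
243 312 169 209
262 169 208 [21.2 -9.6 13.5]
277 174 209 [20.6 -1.1 13.5]
292 169 208 [21.2  7.5 13.5]
in [40.8 -1.  13.5] left/right [ 26.5 -22.7  35.5] [26.4 20.9 35.5]
foot [ 28.8   0.5 -23.5] tool [ 0.64823163 -0.03936021  0.14451451]
```

{"name": "arm_command", "arguments": {
  "series": "10 -1 0 0 60;12 0 0 0 60;10 0 0 0 60;5.5 0 2 0 60;0 0 6 0 60;0 0 8 0 60;0 0 8 0 60;0 0 7 0 60;0 0 5 0 60;0 0 3 0 60;0 0 2 0 60;0 0 0 0 60;0 0 0 0 60"
}}

```text
time_s: 13.53
tool_pos: [0.6119, -0.0307, 0.1036]
tool_rot: [180.0, 0.0, 165.2]
force: [-0.5, 0.6, 0.8]
grip_width: 0.0663
grasp_force: 0.0
```

```bash
python3 - <<'E'
from h import *
T,im=snap('w7');print(T[0],T[2]['force'],T[2]['grip_width'],T[2]['tool_rot'])
g=lambda p,z:np.round((watz([p],z,T)[0]-T[0])@T[1]*1000,1)
hsv=cv2.cvtColor(im,cv2.COLOR_BGR2HSV);m=cv2.inRange(hsv,(10,90,50),(32,255,255))
n,l,s,c=cv2.connectedComponentsWithStats(m)
for i in range(1,n):
    if s[i,4]>150 and 200<c[i][0]<340: print(s[i],c[i],g((c[i][0],s[i][1]),.131),g((s[i][0],c[i][1]),.109),g((s[i][0]+s[i][2],c[i][1]),.109))
E
```

```text
[ 0.61192027 -0.03068123  0.10363213] [-0.49049348  0.59330741  0.78897527] 0.06626249882471086 [1.79993729e+02 1.10746848e-02 1.65234731e+02]
[ 239  244   80   26 1406] [279.0341394  258.79302987] [ 16.3   0.1 -27.4] [ -1.8 -21.5  -5.4] [-1.8 21.6 -5.4]
[247 297  63  10 437] [276.23340961 300.5194508 ] [-12.1  -1.3 -27.4] [-28.6 -18.3  -5.4] [-28.6  17.8  -5.4]
```

{"name": "arm_command", "arguments": {
  "series": "0 0 1.5 0 255;0 0 0 0 255;0 0 0 0 255;0 0 0 0 255;0 0 0 0 255;0 0 0 0 255;0 0 0 0 255;0 0 0 0 255",
  "squeeze": 15
}}

```text
time_s: 14.25
tool_pos: [0.6118, -0.0308, 0.1021]
tool_rot: [-180.0, 0.0, 165.2]
force: [0.2, -0.0, 0.8]
grip_width: 0.0431
grasp_force: 15.0
```

{"name": "arm_command", "arguments": {
  "series": "0 0 -1 0 255;0 0 -1 0 255;2 0 0 0 255;4 0 0 0 255;4 0 0 0 255;4 0 0 0 255;2 0 0 0 255;0 0 0 0 255;0 0 0 0 255"
}}

```text
time_s: 15.0
tool_pos: [0.5962, -0.0268, 0.1041]
tool_rot: [-180.0, 0.0, 165.2]
force: [-0.3, -0.6, -1.5]
grip_width: 0.0434
grasp_force: 15.0
```

{"name": "arm_command", "arguments": {
  "series": "3 0 0 0 255;4 0 0 0 255;3 0 0 0 255;0 0 1 0 255;0 0 1 0 255;0 0 0 0 100;0 0 0 0 100;0 0 0 0 100;0 0 0 0 100;0 0 0 0 100;-4 0 3 0 100;-3 0 4 0 100;0 0 4 0 100;0 0 0 0 100;0 0 0 0 100;0 0 0 0 100"
}}

```text
time_s: 16.33
tool_pos: [0.5933, -0.0258, 0.0909]
tool_rot: [180.0, -0.0, 165.2]
force: [-0.4, 0.6, -0.2]
grip_width: 0.053
grasp_force: 0.0
```

```bash
python3 - <<'E'
from h import *
T,im=snap('w8');print(T[0],T[2]['force'],T[2]['grip_width'],T[2]['tool_rot'])
g=lambda p,z:np.round((watz([p],z,T)[0]-T[0])@T[1]*1000,1)
hsv=cv2.cvtColor(im,cv2.COLOR_BGR2HSV);m=cv2.inRange(hsv,(10,90,50),(32,255,255))
n,l,s,c=cv2.connectedComponentsWithStats(m)
for i in range(1,n):
    if s[i,4]>150 and 200<c[i][0]<340: print(s[i],c[i],g((c[i][0],s[i][1]),.131),g((s[i][0],c[i][1]),.109),g((s[i][0]+s[i][2],c[i][1]),.109))
# rod model in image, top view: fit rod curve using wrist picture
cv2.imwrite('pics/v8.png',cv2.resize(im[0:300,80:480],None,fx=2,fy=2))
for p,n_ in (((.6495,-.0392),'tip'),): print(n_,(np.array([*p,.168])-T[0])@T[1]*1000)
E
```

```text
[ 0.59325948 -0.02581989  0.09088937] [-0.38570394  0.62773253 -0.21520642] 0.053024993695889644 [ 1.79999184e+02 -1.71677103e-02  1.65238201e+02]
[ 233  239   88   31 1878] [277.28966986 256.58785942] [ 23.9  -0.6 -40.1] [  5.5 -22.7 -18.1] [  5.5  20.8 -18.1]
[242 297  71  13 625] [276.2928 302.0464] [ -4.   -1.1 -40.1] [-21.3 -19.5 -18.1] [-21.3  18.  -18.1]
tip [-57.77037291   1.39276882 -77.12792161]
```

View pics/v8.png

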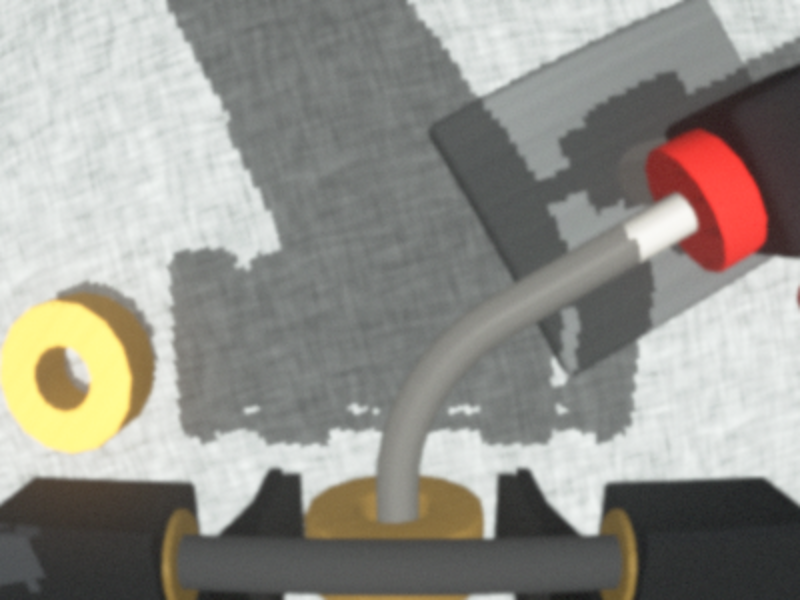

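The picture shows the rod leaving the disc at column 279, bending toward the collar face centred near (425,106), with the jaws astride the disc. I refine the rod geometry from this view.

```bash
python3 - <<'E'
from h import *
from scipy.optimize import least_squares
T,im=load('w8')
W=lambda p,z=.113:watz([p],z,T)[0]
print('disc inward face x',((W((277,239),.087)-T[0])@T[1]*1000).round(1))
# segment grey rod: cross sections by picks (crop/2+offset), centre of rod
picks=[(398,495),(400,450),(420,390),(452,345),(505,302),(560,272),(620,240),(690,213)]
Q=np.array([W((80+a/2,b/2)) for a,b in picks])
def curve(p):
    sx=.034;t=np.radians(60);s=np.linspace(0,.05+.045*t+.045,400);L=[]
    for v in s:
        if v<.05: L.append((sx+v,0))
        elif v<.05+.045*t: a=(v-.05)/.045;L.append((sx+.05+.045*np.sin(a),.045*(1-np.cos(a))))
        else: w=v-.05-.045*t;L.append((sx+.05+.045*np.sin(t)+w*.5,.0225+w*.866))
    c,s_=np.cos(np.radians(p[2])),np.sin(np.radians(p[2]))
    return np.array(L)@np.array([[c,s_],[-s_,c]])+p[:2]
tip=np.array([.6495,-.0392])
def res(p):
    C=curve(p);r=[]
    for q in Q: r.append(np.sort(np.linalg.norm(C-q[:2],axis=1))[0]*1000)
    P=stand_pts([*p,.034]);r+=list((P['tip'][:2]-tip)*1000)
    r+=list((C[0]-Q[-1,:2])*500)
    return r
f=least_squares(res,[.524,.094,-74.7],diff_step=1e-4);print(f.x,np.round(f.fun,1))
P=stand_pts([*f.x,.034])
for k in('stop','bin','bout','foot','tip'): print(k,P[k].round(4))
print(Q.round(4)[-1])
np.save('fit.npy',f.x)
E
```

```text
disc inward face x [ 6.1 -1.   3.9]
[  0.52211488   0.09146651 -74.52557634] [ 0.3  0.2  0.2  0.3  0.8  0.7  0.5  1.9 -0.3 -0.7 -0.9 -0.4]
stop [0.5312 0.0587 0.113 ]
bin [0.5445 0.0105 0.113 ]
bout [ 0.5766 -0.021   0.113 ]
foot [ 0.6202 -0.0323  0.113 ]
tip [ 0.6492 -0.0399  0.168 ]
[0.5329 0.0594 0.113 ]
```

{"name": "arm_command", "arguments": {
  "series": "-4 -0.9 0 0 100;0 0 0 0 100;0 0 0 0 255;0 0 0 0 255;0 0 0 0 255;0 0 0 0 255;0 0 0 0 255;0 0 -1.5 0 255;0 0 -1.5 0 255;0 0 0 0 255;0 0 0 0 255",
  "squeeze": 15
}}

```text
time_s: 17.3
tool_pos: [0.5969, -0.0279, 0.094]
tool_rot: [-180.0, -0.0, 165.2]
force: [0.1, 0.3, -1.5]
grip_width: 0.0435
grasp_force: 15.0
```

```bash
python3 - <<'E'
from h import *
T=tool();p=np.load('fit.npy');P=stand_pts([*p,.034])
print(T[0],T[2]['grip_width'],T[2]['force'].round(1),T[2]['wrist_torque'].round(2),T[2]['tool_rot'])
for k in('stop','bin','bout','foot'): print(k,((P[k]-T[0])@T[1]*1000).round(1))
print('leg yaw',p[2]+60+180)
E
```

```text
[ 0.59687103 -0.02787499  0.09395412] 0.04348484899347041 [ 0.1  0.3 -1.5] [ 0.06 -0.18  0.02] [-1.79989612e+02 -9.61238251e-03  1.65229902e+02]
stop [ 85.6  67.  -19. ]
bin [ 60.4  23.8 -19. ]
bout [ 21.3   1.4 -19. ]
foot [-23.7   1.6 -19.1]
leg yaw 165.47442366426685
```

{"name": "arm_command", "arguments": {
  "series": "2 0.3 0 0 255;4 0.4 0 0 255;4 0 0 0 255;4 0 0 0 255;4 0 0 0 255;3 0 0 0 255;1.6 0 0 0.07 255;3.1 0 0 0.07 255;3.1 0 0 0.07 255;3.1 0 0 0.07 255;3.1 0 0 0.07 255;3.1 0 0 0.07 255;3.1 0 0 0.07 255;0 0 0 0 255;0 0 0 0 255"
}}

```text
time_s: 18.55
tool_pos: [0.559, -0.0125, 0.0941]
tool_rot: [-180.0, 0.0, 137.3]
force: [0.2, 0.4, -1.4]
grip_width: 0.0434
grasp_force: 15.0
```

```bash
cat > chk.py <<'E'
from h import *
T=tool();p=np.load('fit.npy');P=stand_pts([*p,.034])
print(T[2]['time_s'],T[0],T[2]['grip_width'],T[2]['force'].round(1),T[2]['wrist_torque'].round(2),T[2]['tool_rot'][2],'leg1 yaw',p[2]+180)
a=np.radians(p[2]);ex=np.array([np.cos(a),np.sin(a),0]);ey=np.array([-ex[1],ex[0],0])
C=P['bin']+.045*ey;d=T[0]-C;d[2]=0
print('radius',np.linalg.norm(d)*1000,'tangent angle',np.degrees(np.arctan2(d@ex,-d@ey)),'tool angle',T[2]['tool_rot'][2]-p[2]-180)
for k in('stop','bin'): print(k,((P[k]-T[0])@T[1]*1000).round(1))
E
python3 chk.py
```

```text
18.55 [ 0.55900548 -0.01248328  0.09413915] 0.043412163930092534 [ 0.2  0.4 -1.4] [ 0.04 -0.15  0.04] 137.2859181265726 leg1 yaw 105.47442366426685
radius 45.38410405047068 tangent angle 34.9892712574008 tool angle 31.811494462305745
stop [ 68.7  33.4 -18.9]
bin [ 26.2   7.1 -18.9]
```

{"name": "arm_command", "arguments": {
  "series": "2.2 0 0 0 255;1.6 0 0 0.07 255;3.1 0 0 0.07 255;3.1 0 0 0.07 255;3.1 0 0 0.07 255;3.1 0 0 0.07 255;3.1 0 0 0.07 255;3.1 0 0 0.07 255;3.1 0 0 0.065 255;1.6 0 0 0 255;0 0 0 0 255;0 0 0 0 255"
}}

```text
time_s: 19.55
tool_pos: [0.5449, 0.01, 0.094]
tool_rot: [180.0, 0.0, 105.5]
force: [-0.3, -0.3, -2.1]
grip_width: 0.0436
grasp_force: 15.0
```

```bash
python3 chk.py
```

```text
19.55 [0.54489164 0.00998552 0.09403546] 0.04362102648712318 [-0.3 -0.3 -2.1] [-0.01 -0.13  0.03] 105.48922964909497 leg1 yaw 105.47442366426685
radius 44.792777406690774 tangent angle 0.7729986590634514 tool angle 0.014805984828115015
stop [ 50.6  -0.2 -19. ]
bin [  0.6  -0.2 -19. ]
```

{"name": "arm_command", "arguments": {
  "series": "2 0 0 0 255;4 0 0 0 255;4 0 0 0 255;4 0 0 0 255;4 0 0 0 255;4 0 0 0 255;4 0 0 0 255;4 0 0 0 255;3 0 0 0 255;2 0 0 0 255;0 0 1 0 255;0 0 1 0 255;0 0 0.5 0 255;0 0 0 0 255;0 0 0 0 255"
}}

```text
time_s: 20.8
tool_pos: [0.5355, 0.0437, 0.0914]
tool_rot: [-180.0, -0.0, 105.3]
force: [0.3, 0.8, -3.0]
grip_width: 0.0439
grasp_force: 15.0
```

```bash
python3 chk.py; python3 - <<'E'
from h import *
T,im=snap('w9')
hsv=cv2.cvtColor(im,cv2.COLOR_BGR2HSV)
m=cv2.inRange(hsv,(10,90,50),(32,255,255));r=cv2.inRange(hsv,(0,120,60),(8,255,255))|cv2.inRange(hsv,(172,120,60),(180,255,255))
for nm,k in(('brass',m),('red',r)):
    n,l,s,c=cv2.connectedComponentsWithStats(k)
    for i in range(1,n):
        if s[i,4]>80 and 200<c[i][0]<360: print(nm,s[i],c[i].round())
P=stand_pts([*np.load('fit.npy'),.034])
print('stop edge top px',wproj(P['stop']+[0,0,.016],T),'disc inner bottom',wproj(T[0]+T[1]@[.010,0,0]+[0,0,-.006],T))
E
```

```text
20.8 [0.53554671 0.04365931 0.09142904] 0.043857973449487074 [ 0.3  0.8 -3. ] [-0.   -0.14  0.06] 105.3423002511468 leg1 yaw 105.47442366426685
radius 56.45666278935613 tangent angle -37.46606741389911 tool angle -0.13212341312004128
stop [ 15.7  -0.2 -21.6]
bin [-34.3  -0.1 -21.6]
brass [ 233  237   92   33 1573] [279. 259.]
brass [258 297  41   5 148] [278. 299.]
brass [ 167  307  312   30 4013] [332. 325.]
red [ 246  234   68   26 1474] [279. 245.]
stop edge top px [[278.45631918 255.20159151]] disc inner bottom [[279.13638865 231.43498956]]
```

{"name": "arm_command", "arguments": {
  "series": "1 0 0 0 255;1 0 0 0 255;1 0 0 0 255;0 0 0 0 255;0 0 0 0 255"
}}

```text
time_s: 21.27
tool_pos: [0.5354, 0.0442, 0.0915]
tool_rot: [180.0, 0.2, 105.3]
force: [1.8, -5.5, -2.6]
grip_width: 0.0435
grasp_force: 15.0
```

{"name": "arm_command", "arguments": {
  "series": "0.7 0 0 0 255;0.7 0 0 0 255;0 0 0 0 255;0 0 0 0 255"
}}

```text
time_s: 21.6
tool_pos: [0.5354, 0.0443, 0.0915]
tool_rot: [180.0, 0.3, 105.2]
force: [2.5, -7.8, -3.5]
grip_width: 0.0435
grasp_force: 15.0
```

{"name": "arm_command", "arguments": {
  "series": "0.5 0 0 0 255;0.5 0 0 0 255;0 0 0 0 255;0 0 0 0 255"
}}

```text
time_s: 21.93
tool_pos: [0.5353, 0.0443, 0.0915]
tool_rot: [180.0, 0.3, 105.2]
force: [3.8, -8.3, -3.9]
grip_width: 0.0435
grasp_force: 15.0
```

Contact builds up about 5 mm earlier than estimated, so I let go, back off and check the gap from above.

{"name": "arm_command", "arguments": {
  "series": "-1.5 0 0 0 255;0 0 0 0 80;0 0 0 0 80;0 0 0 0 80;0 0 0 0 80;0 0 0 0 80;0 0 -8 0 80;0 0 -15 0 80;0 0 -20 0 80;0 0 -15 0 80;-15 0 -5 0 80;-20 0 0 0 80;-15 0 0 0 80;0 0 0 0 80;0 0 0 0 80;0 0 0 0 80"
}}

```text
time_s: 23.27
tool_pos: [0.5474, 0.0003, 0.1543]
tool_rot: [-180.0, -0.1, 105.4]
force: [0.3, 0.2, 0.2]
grip_width: 0.0594
grasp_force: 0.0
```

```bash
python3 - <<'E'
from h import *
T,im=snap('w10');print(T[0],T[2]['force'].round(1),T[2]['grip_width'])
P=stand_pts([*np.load('fit.npy'),.034])
a=np.radians(np.load('fit.npy')[2]);ex=np.array([np.cos(a),np.sin(a),0]);ey=np.array([-ex[1],ex[0],0])
# predicted pixels
for nm,q in (('stop top',P['stop']+[0,0,.016]),('stop back top',P['stop']-.012*ex+[0,0,.016]),('disc in top if home',P['stop']+[0,0,.018]),('disc out top if home',P['stop']+.02*ex+[0,0,.018]),('stop',P['stop'])):
    print(nm,wproj(q,T).round(1))
hsv=cv2.cvtColor(im,cv2.COLOR_BGR2HSV)
c=279
for col in (270,279,288):
  print(col);last=None
  for r in range(90,260):
    h,s,v=hsv[r,col];k='B' if 10<=h<=32 and s>90 else 'R' if (h<9 or h>170) and s>110 else 'k' if v<60 else 'g'
    if k!=last: print(r,k,im[r,col].tolist(),end=' | ');last=k
  print()
E
```

```text
[5.47359064e-01 3.46094471e-04 1.54329354e-01] [0.3 0.2 0.2] 0.059428175124879586
stop top [[279.  137.2]]
stop back top [[278.9 116.6]]
disc in top if home [[279.  137.4]]
disc out top if home [[279.  171.7]]
stop [[279.  135.4]]
270
90 k [52, 50, 54] | 118 B [26, 33, 45] | 119 R [22, 23, 62] | 140 g [38, 61, 113] | 141 B [39, 81, 111] | 175 g [74, 83, 90] | 
279
90 k [46, 45, 46] | 118 R [27, 30, 51] | 141 B [69, 134, 187] | 175 g [86, 100, 108] | 
288
90 k [46, 46, 50] | 118 R [29, 34, 58] | 140 g [47, 88, 178] | 141 B [66, 137, 188] | 174 g [65, 88, 99] |
```

Brass (rows 141–174) borders the red collar (rows 118–140) with no gap. Now I check that it sits square, and that the other parts are undisturbed.

```bash
python3 - <<'E'
from h import *
T,im=load('w10')
P=stand_pts([*np.load('fit.npy'),.034]);a=np.radians(np.load('fit.npy')[2]);ex=np.array([np.cos(a),np.sin(a),0]);ey=np.array([-ex[1],ex[0],0])
S=P['stop']+.0021*ex
hsv=cv2.cvtColor(im,cv2.COLOR_BGR2HSV);m=cv2.inRange(hsv,(9,80,40),(32,255,255))
for y in (-20,-18,-10,-5,0,5,10,18,20):
    dz=-.004+np.sqrt(.022**2-(y/1e3)**2)
    q=wproj(S+ey*y/1e3+[0,0,dz],T)[0];q2=wproj(S+ex*.02+ey*y/1e3+[0,0,dz],T)[0]
    r=np.nonzero(m[100:200,int(round(q2[0]))])[0]+100
    print(y,q.round(1),q2.round(1),r.min() if len(r) else None,r.max() if len(r) else None)
s=cams.read_camera('scene');s0=cv2.imread('pics/scene0.png')
d=cv2.absdiff(s,s0).max(2)
for nm,(x,y,w,h) in dict(steel=(170,265,28,25),driver=(310,245,65,82),big=(140,315,55,50),mid=(216,244,44,42)).items(): print(nm,(d[y:y+h,x:x+w]>60).sum())
E
```

```text
-20 [246.5 139.6] [247.1 171.5] 139 169
-18 [249.2 140. ] [249.8 172.5] 138 171
-10 [261.8 140.8] [262.2 174.5] 140 173
-5 [270.3 141. ] [270.5 175. ] 117 174
0 [279.  141.1] [279.  175.2] 141 174
5 [287.7 141. ] [287.6 175. ] 140 174
10 [296.2 140.8] [295.9 174.4] 140 173
18 [308.8 139.9] [308.4 172.4] 137 170
20 [311.6 139.5] [311.1 171.4] 138 169
steel 0
driver 0
big 0
mid 0
```

```bash
python3 -c "
from cell import env,telemetry
print(telemetry.get_obs()['time_s'],env.sign_off())"
```

```text
the job is handed in; nothing more can be done
23.3667 None
```

The smallest brass counterweight was lowered over the tip, let go, then slid round the bend and left square against the red stop collar with no visible gap. The steel weight and screwdriver are unmoved, and I handed the job in at 23.4 s with the gripper clear.

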